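Shut the double doors of the bench cabinet

TASK

Shut and fasten the small steel cabinet on the jeweller's bench: first the rebated leaf, pressed fully home until its catch holds it, then the flanged leaf, so that its flange laps over the edge of the other, and last turn the lever handle down as far as it goes. Swing the leaves over without flinging them and press without forcing them, and leave the lamp bar over the doors and the things standing around untouched.

Things in the scene. Friction and masses are not known exactly. Their poses are not given: they have to be found in the camera images.
- cabinet: dark grey steel bench cabinet, fixed, 360 wide (y), 260 high, its front open to the robot. Origin: centre of its underside; x from front to back, y to the left seen from the robot, z up; yaw up to 0.16 rad. Two sage-green leaves, 20 thick, 10 to 250 mm above the bench, hang on upright hinges at its front corners: the rebated one left (+y), the flanged one right
- front_centre (a point): middle of the front, where the leaves meet, 150 mm above the bench: in the plane of the outer faces of the nominally shut leaves (joint 0). The hinge lines stand in this plane, 172 mm to its left and right. Axes as the cabinet's. Under the cabinet top sits a strip with a rubber buffer and a sprung roller catch for each leaf, on slotted screws, so how deep the leaves come home must be felt
- rebated_hinge (a joint): rad, of the left leaf: 0 nominally shut, grows as it opens, starts 0.95 to 1.75, stays where left. Home, solid on its buffer, lies anywhere from -0.04 to +0.04 (strip setting, the same for both leaves). Over the last 15 mm the catch resists with up to 12 N at the free edge, gives way 0.02 rad before home and then holds the leaf there; let go sooner, it is thrown back to 0.06 or more
- flanged_hinge (a joint): rad, of the right leaf: same sense, start range, buffer and catch as the rebated leaf. If the flanged leaf is shut first, the other cannot close. A push of 15 to 20 N is ample for either leaf; 30 N and more strains the thin sheet steel. Both hinges are damped (0.22 N m s) and carry 0.9 kg leaves
- rebated_leaf: left leaf. Origin on its hinge line, outer face, lower edge (10 mm above the bench); x from the outer face inwards, y from free edge to hinge, z up. Pan 148 mm wide from the hinge; beyond it a dark steel tongue, set back 9 mm from the outer face, out to 176 mm. A pull knob stands 26 mm out of the outer face, 100 mm from the hinge, 195 mm above the bench; the rest of the face is free
- flanged_leaf: right leaf. Origin on its hinge line, outer face, lower edge (10 mm above the bench); x from the outer face inwards, y from hinge to free edge, z up. Pan 164 mm wide from the hinge; beyond it a bright flange, 5 mm thick, level with the outer face, out to 190 mm, that laps 22 mm over the other leaf's tongue, 4 mm clear of it. The outer face carries the lever handle
- rebated_edge (a point): on the outer face of the rebated leaf, at the edge of its pan, 148 mm from the hinge line, 130 mm above the bench
- flanged_edge (a point): on the outer face of the flanged leaf, at the end of its flange, 190 mm from the hinge line, 130 mm above the bench
- handle (a joint): rad, of the black lever handle on the flanged leaf: 0 with the lever level, pointing to the hinge; grows as it turns down; stop at 1.5, lever hanging straight down. Starts at 0 to 0.2. Stiff: about 3 N at its end; stays where left
- handle_tip (a point): end of the lever, middle of its section. The lever is a bar 14 mm high and 12 mm thick, 84 mm long from its spindle; it stands 24 to 36 mm out of the leaf's outer face. The spindle is 120 mm from the hinge line and 150 mm above the bench
- lamp: LED lamp bar carried by the cabinet top on two rods, along the whole front: 340 long (y), 22 deep, 20 high, its underside 315 mm above the bench, 34 to 56 mm in front of the shut leaves. No upright tool fits in there: it has to lean, coming in below the bar from the robot's side. Origin and axes as the cabinet's
- lamp_bar (a point): middle of the lamp bar's underside
- bur_block: bystander: dark wood block with burs, 50 x 75 x 60 high, on the bench left of the cabinet. Origin: centre of its underside
- jar: bystander: glass jar, 50 across and 65 high, on the bench right of the cabinet. Origin: centre of its underside
- bench_block: bystander: steel bench block, 64 x 64 x 20 high, on the bench between the robot and the cabinet. Origin: centre of its underside

How it is judged:
On the way, in this order (a step that is already met when the one before it is completed fails the run):
1. the rebated leaf is home on its catch while the flanged leaf still stands open (value of joint rebated_hinge below 0.05 rad and value of joint flanged_hinge above 0.2 rad), for 0.2 s.
2. the flanged leaf is home over it, the handle not yet turned (value of joint each of rebated_hinge, flanged_hinge below 0.05 rad and value of joint handle below 0.9 rad), for 0.2 s.
3. the lever handle is turned down (value of joint handle above 1.35 rad), for 0.2 s.
At the end, for the whole second after the job is handed in: Both leaves home on their catches (each hinge below 0.05 rad), shut in the order rebated, flanged; the handle turned down past 1.35 rad; nothing moving and the bystanders within 15 mm of where they stood (value of joint each of rebated_hinge, flanged_hinge below 0.05 rad and value of joint handle above 1.35 rad and velocity of joint rebated_hinge between -0.1 and 0.1 rad/s and velocity of joint flanged_hinge between -0.1 and 0.1 rad/s and velocity of joint handle between -0.1 and 0.1 rad/s and distance of each of bur_block, jar, bench_block from where it was at the start of the episode below 0.015 m); the robot touches nothing.
It fails at once if a bystander is moved by more than 15 mm or tipped (distance of any of bur_block, jar, bench_block from where it was at the start of the episode above 0.015 m or angle between any of bur_block, jar, bench_block's own z axis and vertical above 0.3 rad).
It fails at once if the lamp bar is bumped (more than 3 N) (contact force between any of the arm, the fingers and lamp above 3 N).
It fails at once if a leaf is forced (pressed with more than 45 N when at its catch or home) ((value of joint rebated_hinge below 0.1 rad and contact force between any of the arm, the fingers and rebated_leaf above 45 N) or (value of joint flanged_hinge below 0.1 rad and contact force between any of the arm, the fingers and flanged_leaf above 45 N)).
It fails at once if a leaf is flung (swings shut at more than 3.5 rad/s before it reaches its catch) ((velocity of joint rebated_hinge below -3.5 rad/s and value of joint rebated_hinge above 0.15 rad) or (velocity of joint flanged_hinge below -3.5 rad/s and value of joint flanged_hinge above 0.15 rad)).
It also fails if it takes over 72 s, if anything falls off the work surface, if the arm or the gripper's body presses on something with over 40 N, if the wrist force passes 120 N, or if a joint passes its speed limit or range.

ROBOT

A 6-joint arm with a two-finger parallel gripper is mounted at the origin on the work surface. World frame = base frame: x ahead of the robot, y to its left, z up, the work surface at z = 0. Lengths are in m, angles in rad, forces in N, time in s.
With the tool pointing down it reaches from about 0.25 to 0.8 m from the base axis. Payload 8.5 kg.
Tool frame: the origin (TCP) lies on the centre line of the jaws, within the pads' length; the fingertips stand 19 mm ahead of it and the grasp point (between the pads) is the TCP; z points along the fingers, y is the line along which they close (so a half turn about z gives the same grasp; the last joint's range is limited). The gripper opens to 85 mm and grips with 20 to 120 N. Pads are 22 mm wide; open, the fingers measure 114 mm over their backs; the gripper's body (76 mm by 85 mm) begins 54 mm behind the grasp point. The pads swing forward as they close: fully open they stand 13 mm farther back than shut.
Start: joints at [1.199, 0.238, -0.013, 1.319, 0, 1.571], TCP at [0.191, 0.489, 0.25] pointing down, gripper open.
Joint ranges: [-2.66, 2.66], [-1.03, 1.9], [-1.14, 1.46], [-1.82, 2.27], [-1.45, 1.34], [-3.14, 3.14]. Speed limits (rad/s): [2.22, 2.22, 2.79, 3.14, 3.14, 3.14].

INTERFACE

Orientations are given as a unit quaternion [x, y, z, w].
In Python, from bench import bot, imaging gives the robot as it stands.
- The arm moves only by the tool apply_moves, never from a script. Its argument "increments" is a list of rows, each a list of 5 numbers: the shift along the world's x, y, z in m, then the turn about the world's z in degrees, then the finger opening in m, from 0 to 0.0854. In form: [[x, y, z, spin, gripper], ...]. A call has 1 to 20 rows; each row shifts and turns the commanded pose from where the row before left it; what a row does not reach is not made up. A row lasts 1/8 s, in which the tool goes at most 62.5 mm and 10.7 degrees, less where a joint would pass 70% of its speed; a pose out of reach is approached as far as the arm can. A call is refused whole if a number of a shift passes 0.0625 or a number of a turn 10.7, either way. A call with a gripper value outside its range is refused whole. The fingers move at their own pace and stop on an object; "force" is the grip in N (left out, the last holds). Time passes only in rows, so rows that do not move let the fingers close. It gives the time, the measured TCP pose, the force, the opening and the grip force at its end, in the units of the state.
- bot.state(): the state, without advancing time (a new reading comes with each control period).
- imaging.grab_frame(name): name is "scene" or "top"; returns a dict with "image" (480x640x3 uint8, blue, green, red), "fovy" (degrees; the focal length in pixels is half the picture's height over the tangent of half this angle, whatever the lens; pixels are square), "cx", "cy" (the principal point, pixels), "distortion" ([k1, k2, p1, p2, k3] as OpenCV has them; the pictures are not rectified), "eye" and "orientation" of the camera in the world. Camera axes: x right, y up, looking along -z (the intrinsics and any distortion apply to the point x, -y, -z); pixel columns grow to the right and rows downward; lengths in m; the calibration is good to about 2 mm. A picture is of the moment at which its call begins. There is no depth.
- bot.hand_in(): hands the job in; it is judged then, once.
The state is a dict: "clock": time; "qpos": joint angles; "joint_velocities": joint speeds; "effort": joint torques, N m; "position": TCP position; "orientation": TCP orientation; "wrist_force": force on the tool from outside, world axes, zero at the start; "moment": the same for the moment, N m; "finger_gap": finger opening in m; "finger_force": force on a finger pad.
Only numpy, scipy, OpenCV 4.12 (cv2) and the standard library are available. Lean on these libraries where they do the work, as an engineer would, in place of code of your own. Each camera call takes 0.05 s, during which the arm holds its last target. There are 200 camera calls.

## Working session

There is one attempt and no reset: what is moved stays moved. The work goes in short steps, Python scripts to look and compute and a tool call to move; the robot and the scene stay as the last step left them, time stands still between calls to the robot, and variables do not carry over. Pictures are saved under pics/ and viewed, at most 10 in all, crops included, and the job is handed in when it is done.

Besides the shell and the picture viewer there is one more tool, called as name(argument=value, ...), one argument or row to a line, values as JSON. apply_moves: Moves the arm, as the interface text tells. Its arguments: {"type":"object","properties":{"increments":{"type":"array","items":{"type":"array","items":{"type":"number"}}},"force":{"type":"number"}},"required":["increments"]}

```bash
mkdir -p pics; ls
cat > h.py <<'E'
import numpy as np, cv2
from scipy.spatial.transform import Rotation as R
from bench import bot, imaging
def cam(f):
    h=f["image"].shape[0]; fl=h/2/np.tan(np.radians(f["fovy"])/2)
    K=np.array([[fl,0,f["cx"]],[0,fl,f["cy"]],[0,0,1.]])
    return K,np.array(f["distortion"],float),np.array(f["eye"],float),R.from_quat(f["orientation"])
def rays(f,px):
    K,d,e,r=cam(f); u=cv2.undistortPoints(np.array(px,float).reshape(-1,1,2),K,d).reshape(-1,2)
    return e,r.apply(np.c_[u[:,0],-u[:,1],-np.ones(len(u))])
def onz(f,px,z):
    e,v=rays(f,px); return e+v*((z-e[2])/v[:,2])[:,None]
def proj(f,P):
    K,d,e,r=cam(f); c=r.inv().apply(np.atleast_2d(P)-e)*[1,-1,-1]
    return cv2.projectPoints(c,np.zeros(3),np.zeros(3),K,d)[0].reshape(-1,2)
E
python3 - <<'E'
from h import *
for n in("scene","top"):
    f=imaging.grab_frame(n); cv2.imwrite(f"pics/{n}0.png",f["image"]); np.save(n+"0.npy",f,allow_pickle=True)
    print(n,{k:v for k,v in f.items() if k!="image"})
print(bot.state())
E
```

```text
pics
scene {'fovy': 43.01621845061554, 'cx': 321.42078278069243, 'cy': 249.43886305054082, 'distortion': array([-0.15202532,  0.        ,  0.        ,  0.        ,  0.        ]), 'eye': array([ 0.55170655, -0.37061779,  1.32101318]), 'orientation': array([ 0.16807388, -0.00795209, -0.03914481,  0.98496478])}
top {'fovy': 54.07617903282351, 'cx': 315.30862772777607, 'cy': 241.4980577492485, 'distortion': array([-0.09544617,  0.        ,  0.        ,  0.        ,  0.        ]), 'eye': array([0.49314947, 0.00514703, 1.27647665]), 'orientation': array([ 0.02333413, -0.02249642, -0.70306603,  0.71038552])}
{'clock': 0.1, 'qpos': array([ 1.19899817e+00,  2.38711888e-01, -1.41761500e-02,  1.31919055e+00,
       -6.79772208e-06,  1.57075791e+00]), 'joint_velocities': array([ 4.11318365e-05, -1.40647146e-03,  4.25477552e-03,  3.42667766e-04,
        5.56557644e-04,  2.89275053e-04]), 'effort': array([ 2.79926098e-04, -5.39720714e+01,  3.46998525e+01,  1.34075509e-02,
        3.90270770e-06,  1.82782821e-05]), 'position': array([0.19060293, 0.48880369, 0.24974415]), 'orientation': array([ 1.84811279e-01,  9.82773819e-01, -6.30711283e-04, -1.15172312e-04]), 'wrist_force': array([-0.39593755,  0.00042491, -0.28011511]), 'moment': array([-0.00683393,  0.0013227 ,  0.03713466]), 'finger_force': 0.0, 'finger_gap': 0.08527724402599636}
```

View pics/scene0.png

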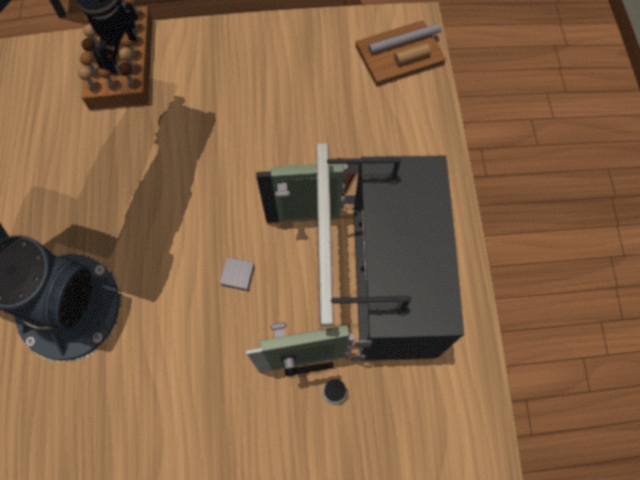

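View pics/top0.png

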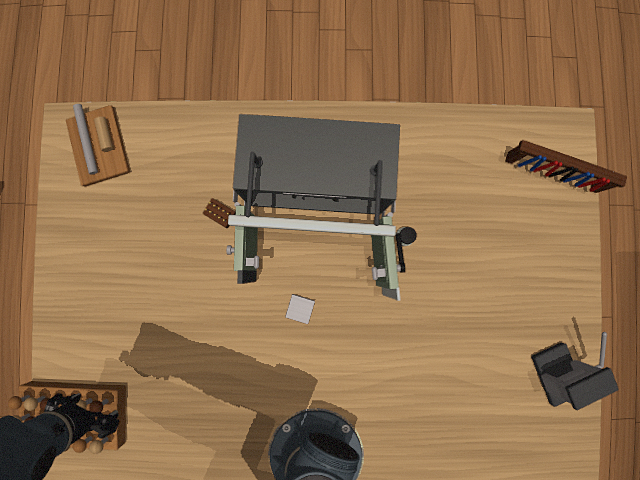

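Scene view: the cabinet top is at about (360-460, 155-350), the lamp bar runs (322,145)-(327,322), and both leaves stand open pointing at the robot. Top view: cabinet top at about (234-400, 114-205), lamp bar (229,221)-(395,230), bench block (300,308), jar (406,235), bur block (219,211).

Run:
```python
from h import *
f=np.load("top0.npy",allow_pickle=True).item()
c=f["image"][105:310,195:425]; cv2.imwrite("pics/crop1.png",cv2.resize(c,None,fx=2.9,fy=2.9,interpolation=cv2.INTER_CUBIC))
f=np.load("scene0.npy",allow_pickle=True).item()
c=f["image"][135:415,215:475]; cv2.imwrite("pics/crop2.png",cv2.resize(c,None,fx=2.1,fy=2.1,interpolation=cv2.INTER_CUBIC))
```

```text
(no output)
```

View pics/crop1.png

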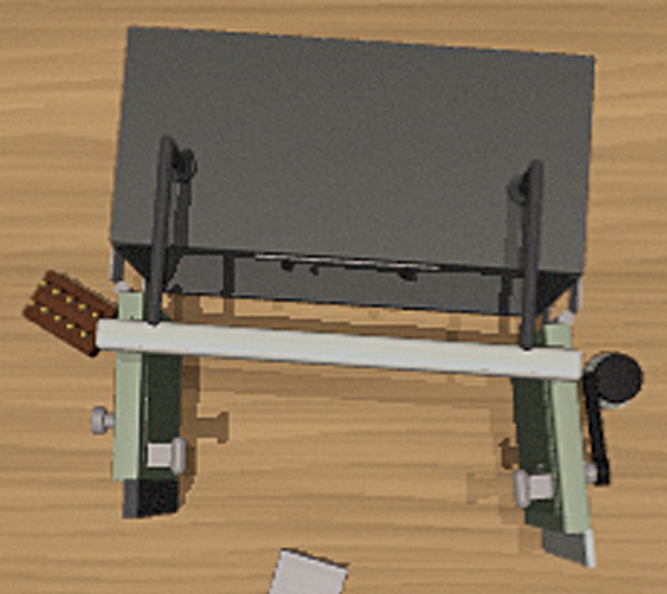

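View pics/crop2.png

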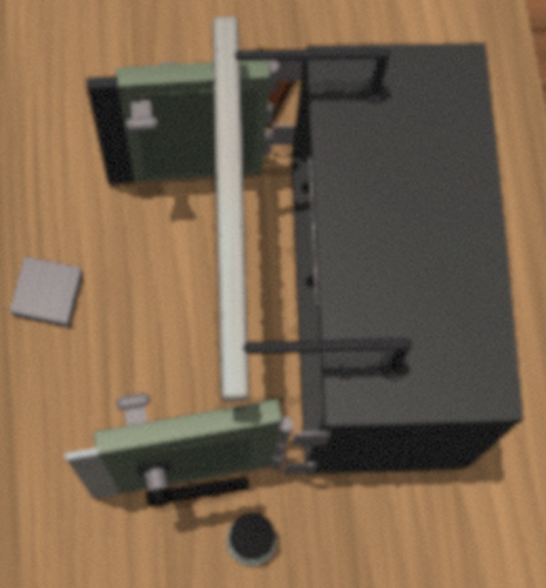

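Crop 1 gives the cabinet top corners (129,27), (595,57), (583,272) and (112,242), and lamp bar top corners (98,320), (582,352), (580,378) and (97,345). The rebated leaf's outer top edge runs (118,293)-(113,479), and the flanged leaf's runs (570,325)-(595,565). Crop 2 shows the same, with the lever level behind the right leaf.

Run:
```python
from h import *
f=np.load("top0.npy",allow_pickle=True).item(); s=np.load("scene0.npy",allow_pickle=True).item()
A=lambda p:np.array(p,float)/2.9+[195,105]
B=lambda p:np.array(p,float)/2.1+[215,135]
p=lambda n,a:print(n,np.round(a,4).tolist())
c=onz(f,A([(129,27),(595,57),(583,272),(112,242)]),.26); p("cab top",c)
c2=onz(s,B([(486,44),(522,418),(303,46)]),.26); p("cab scene BL,BR,FL",c2)
l=onz(f,A([(98,320),(582,352),(580,378),(97,345)]),.335); p("lamp top",l)
l2=onz(s,B([(215,17),(238,17),(246,396),(222,398)]),.335); p("lamp scene FL BL BR FR",l2)
for n,a,b in(("cab",c[0],c[1]),("cabf",c[3],c[2]),("lamp",l[0],l[1]),("lampf",l[3],l[2]),("lampS",l2[0],l2[3]),("cabS",c2[0],c2[1])):
    d=b-a; print(n,"len",np.linalg.norm(d),"yaw",np.arctan2(d[0],-d[1]))
p("reb",onz(f,A([(118,293),(113,479),(125,517)]),.25))
p("fl",onz(f,A([(570,325),(590,530),(595,565)]),.25))
p("fl scene tip",onz(s,B([(68,457),(97,497)]),.25))
p("block",onz(f,[(300,308)],.02));p("jar",onz(f,A([(612,380)]),.065));p("bur",onz(f,A([(75,315)]),.06))
```

```text
cab top [[0.8412, 0.1785, 0.26], [0.8212, -0.1792, 0.26], [0.6545, -0.1688, 0.26], [0.6738, 0.1869, 0.26]]
cab scene BL,BR,FL [[0.8458, 0.1766, 0.26], [0.8238, -0.1782, 0.26], [0.6734, 0.1868, 0.26]]
lamp top [[0.6054, 0.182, 0.335], [0.5865, -0.1551, 0.335], [0.5683, -0.1537, 0.335], [0.5879, 0.1823, 0.335]]
lamp scene FL BL BR FR [[0.591, 0.1819, 0.335], [0.611, 0.1803, 0.335], [0.5891, -0.1558, 0.335], [0.5702, -0.1559, 0.335]]
cab len 0.35821408354259693 yaw -0.055810053090257494
cabf len 0.3562765511308693 yaw -0.054073392558180076
lamp len 0.33765257144598515 yaw -0.05613248314198609
lampf len 0.3365486598370088 yaw -0.058205891726817546
lampS len 0.3384071623248615 yaw -0.06137457067238907
cabS len 0.3554762292124485 yaw -0.06192501822939057
reb [[0.6363, 0.1831, 0.25], [0.4951, 0.1839, 0.25], [0.4667, 0.1742, 0.25]]
fl [[0.6154, -0.1605, 0.25], [0.4605, -0.1757, 0.25], [0.4343, -0.1796, 0.25]]
fl scene tip [[0.4383, -0.1781, 0.25], [0.461, -0.2136, 0.25]]
block [[0.3971, 0.0459, 0.02]]
jar [[0.5884, -0.2281, 0.065]]
bur [[0.6426, 0.2546, 0.06]]
```

apply_moves(
  increments=[
    [0.015,0.037,0.045,0,0],
    [0.015,0.037,0.045,0,0],
    [0.015,0.037,0.045,0,0],
    [0.015,0.037,0.045,0,0],
    [0.015,0.037,0.045,0,0],
    [0.015,0.037,0.045,0,0],
    [0.015,0.037,0.045,0,0],
    [0.015,0.037,0.045,0,0],
  ],
)

```text
clock: 1.1
position: [0.247, 0.6249, 0.4825]
orientation: [0.185, 0.983, 0.019, 0.004]
wrist_force: [-0.5, -0.6, -0.3]
finger_gap: 0.0
finger_force: 0.0
```

apply_moves(
  increments=[
    [0.02,0.05,0,0,0],
    [0.02,0.05,0,0,0],
    [0.02,0.05,0,0,0],
    [0.02,0.05,0,0,0],
  ],
)

```text
clock: 1.6
position: [0.2538, 0.6401, 0.4405]
orientation: [0.185, 0.983, -0.011, -0.002]
wrist_force: [0.0, -0.0, -0.4]
finger_gap: -0.0
finger_force: 0.0
```

```bash
python3 -c "
from h import *
s=bot.state();print(s['qpos'],s['joint_velocities'],s['position'],R.from_quat(s['orientation']).as_matrix()[:,2])"
```

```text
[1.19331012e+00 7.83815788e-01 1.45671963e+00 2.26671093e+00
 4.85598295e-05 1.56511326e+00] [-0.00084158  0.11918307  0.00091078  0.0001354   0.00052817 -0.00357728] [0.25377231 0.64006764 0.44048664] [-0.00852581 -0.02137088 -0.99973526]
```

apply_moves(
  increments=[
    [0,0,0.0625,0,0],
    [0,0,0.0625,0,0],
    [0,0,0.0625,0,0],
    [0,0,0.0625,0,0],
  ],
)

```text
clock: 2.1
position: [0.2328, 0.5871, 0.5633]
orientation: [0.184, 0.98, 0.08, 0.015]
wrist_force: [-0.2, 0.1, 0.7]
finger_gap: -0.0005
finger_force: 0.0
```

```bash
python3 -c "
from h import *
s=bot.state();print(s['qpos'],s['joint_velocities'],s['position'],R.from_quat(s['orientation']).as_matrix()[:,2])"
```

```text
[1.19334962e+00 5.98494047e-01 1.45711855e+00 2.26680308e+00
 2.35697030e-05 1.56514722e+00] [-2.83728766e-04 -3.52862219e-01 -5.60291829e-04 -1.37393694e-03
  3.63939608e-04  7.66575133e-06] [0.23275917 0.58711933 0.5632775 ] [ 0.05964676  0.15051417 -0.98680684]
```

apply_moves(
  increments=[
    [0,0,0.0625,0,0],
    [0,0,0.0625,0,0],
    [0,0,0.0625,0,0],
    [0,0,0.0625,0,0],
    [0,0,0.0625,0,0],
    [0,0,0.0625,0,0],
    [0,0,0.0625,0,0],
    [0,0,0.0625,0,0],
  ],
)

```text
clock: 3.1
position: [0.1801, 0.4543, 0.7388]
orientation: [0.18, 0.955, 0.23, 0.045]
wrist_force: [-0.4, 0.8, 0.8]
finger_gap: -0.0002
finger_force: 0.0
```

```bash
python3 -c "
from h import *
s=bot.state();print(s['qpos'],s['joint_velocities'],s['position'],R.from_quat(s['orientation']).as_matrix()[:,2])"
```

```text
[1.19334192e+00 2.87505923e-01 1.45685953e+00 2.26676231e+00
 3.94654093e-05 1.56517907e+00] [-4.49267876e-04 -2.74501588e-01 -2.74678536e-03  7.23191046e-04
  1.57980294e-04  8.85822929e-04] [0.18009937 0.45429492 0.73881102] [ 0.16798913  0.42382555 -0.89002897]
```

apply_moves(
  increments=[
    [0,0,0.0625,0,0],
    [0,0,0.0625,0,0],
    [0,0,0.0625,0,0],
    [0,0,0.0625,0,0],
    [0,0,0.0625,0,0],
    [0,0,0.0625,0,0],
    [0,0,0.0625,0,0],
    [0,0,0.0625,0,0],
  ],
)

```text
clock: 4.1
position: [0.1298, 0.3273, 0.8358]
orientation: [0.174, 0.923, 0.338, 0.066]
wrist_force: [0.7, 0.3, 0.1]
finger_gap: 0.0001
finger_force: 0.0
```

```bash
python3 -c "
from h import *
s=bot.state();print(s['qpos'],s['joint_velocities'],s['position'],R.from_quat(s['orientation']).as_matrix()[:,2])"
```

```text
[1.19331236e+00 5.78157928e-02 1.45677972e+00 2.26670755e+00
 4.70663722e-05 1.56512212e+00] [ 1.82389682e-03 -1.94858035e-01 -7.99565401e-04 -1.23228601e-03
 -6.16659492e-05  1.02610039e-03] [0.12977877 0.32734911 0.83578972] [ 0.23826324  0.60104651 -0.76287202]
```

apply_moves(
  increments=[
    [0,0,0.0625,0,0],
    [0,0,0.0625,0,0],
    [0,0,0.0625,0,0],
    [0,0,0.0625,0,0],
    [0,0,0,0,0],
    [0.01,0.025,-0.05,0,0],
    [0.01,0.025,-0.05,0,0],
    [0.01,0.025,-0.05,0,0],
    [0.01,0.025,-0.05,0,0],
    [0.01,0.025,-0.05,0,0],
    [0.01,0.025,-0.05,0,0],
  ],
)

```text
clock: 5.48
position: [0.1578, 0.397, 0.6395]
orientation: [0.171, 0.907, 0.377, 0.073]
wrist_force: [0.5, -0.2, 0.9]
finger_gap: -0.0001
finger_force: 0.0
```

```bash
python3 -c "
from h import *
s=bot.state();print(s['qpos'],s['joint_velocities'],s['position'],R.from_quat(s['orientation']).as_matrix())"
```

```text
[ 1.19139605e+00 -3.76944394e-01  1.25834379e-01  1.28498864e+00
  1.47867405e-03  1.56380696e+00] [-6.50728322e-04 -1.09783216e-01 -1.29373324e+00 -1.18564393e+00
  9.79407896e-04 -9.02980114e-04] [0.15781897 0.39696555 0.6395047 ] [[-0.93107624  0.25454885  0.26134635]
 [ 0.36480364  0.65729054  0.65945997]
 [-0.00391571  0.70934761 -0.70484795]]
```

apply_moves(
  increments=[
    [0.028,-0.01,-0.034,-10.2,0],
    [0.028,-0.01,-0.034,-10.2,0],
    [0.028,-0.01,-0.034,-10.2,0],
    [0.028,-0.01,-0.034,-10.2,0],
    [0.028,-0.01,-0.034,-10.2,0],
    [0.028,-0.01,-0.034,-10.2,0],
    [0.028,-0.01,-0.034,-10.2,0],
    [0.028,-0.01,-0.034,-10.2,0],
    [0.028,-0.01,-0.034,-10.2,0],
    [0.028,-0.01,-0.034,-10.2,0],
  ],
)

```text
clock: 6.72
position: [0.4393, 0.2953, 0.3002]
orientation: [0.812, 0.439, 0.179, 0.34]
wrist_force: [0.7, 0.9, 0.1]
finger_gap: -0.0001
finger_force: 0.0
```

```bash
cat >> h.py <<'E'
def st():
    s=bot.state(); M=R.from_quat(s['orientation']).as_matrix(); a=M[:,2]
    print("q",np.round(s['qpos'],3),"pos",np.round(s['position'],4),"az",round(np.degrees(np.arctan2(a[1],a[0])),1),"tilt",round(np.degrees(np.arccos(-a[2])),1),"ty",np.round(M[:,1],2),"F",np.round(s['wrist_force'],1),"t",s['clock'])
    return s
E
python3 -c "
from h import *
st()"
```

```text
q [ 0.988  0.196 -0.161  1.223 -0.789  3.142] pos [0.4393 0.2953 0.3002] az -33.9 tilt 45.2 ty [ 0.59 -0.38  0.71] F [0.7 0.9 0.1] t 6.725
```

apply_moves(
  increments=[
    [0.01,-0.013,-0.04,3,0],
    [0.01,-0.013,-0.04,3,0],
    [0.01,-0.013,-0.04,0,0],
    [0.01,-0.013,-0.04,0,0],
    [0.01,-0.013,-0.04,0,0],
    [0,0,0,0,0],
  ],
)

```text
clock: 7.48
position: [0.4872, 0.2278, 0.0989]
orientation: [0.788, 0.482, 0.195, 0.33]
wrist_force: [-0.2, -0.6, 0.4]
finger_gap: -0.0002
finger_force: 0.0
```

Run:
```python
from h import *
s=st(); H=np.array([.644,.182]); x=s['position'][:2]
prev=x; 
for th in list(range(90,-1,-9)):
    u=np.radians(-93.3-th); n=np.radians(176.7-th)
    P=H+.143*np.array([np.cos(u),np.sin(u)])+.026*np.array([np.cos(n),np.sin(n)])
    print(th,np.round(P,3),np.round(P-prev,4)); prev=P
```

```text
q [ 0.811  0.284 -0.669  0.356 -0.751  2.751] pos [0.4872 0.2278 0.0989] az -28.0 tilt 45.1 ty [ 0.63 -0.32  0.71] F [-0.2 -0.6  0.4] t 7.475
90 [0.503 0.216] [ 0.0156 -0.0116]
81 [0.499 0.194] [-0.0036 -0.0225]
72 [0.499 0.171] [-0.     -0.0228]
63 [0.503 0.148] [ 0.0035 -0.0225]
54 [0.51  0.127] [ 0.007  -0.0217]
45 [0.52  0.106] [ 0.0103 -0.0203]
36 [0.533 0.088] [ 0.0134 -0.0185]
27 [0.549 0.072] [ 0.0161 -0.0162]
18 [0.568 0.058] [ 0.0184 -0.0134]
9 [0.588 0.048] [ 0.0203 -0.0104]
0 [0.61  0.041] [ 0.0217 -0.0071]
```

apply_moves(
  increments=[
    [0.01,-0.012,0,0,0],
    [0.002,-0.022,0,0,0],
    [0,-0.023,0,2,0],
    [0.003,-0.022,0,3,0],
    [0.007,-0.022,0,4,0],
    [0.01,-0.02,0,4,0],
    [0.013,-0.019,0,4,0],
    [0.016,-0.016,0,4,0],
    [0.009,-0.007,0,3,0],
    [0.009,-0.006,0,1,0],
    [0,0,0,0,0],
  ],
)

```text
clock: 8.85
position: [0.5687, 0.0612, 0.103]
orientation: [0.666, 0.639, 0.265, 0.279]
wrist_force: [-1.1, -0.0, 1.7]
finger_gap: 0.0002
finger_force: 0.0
```

Run:
```python
from h import *
st()
f=imaging.grab_frame("top"); c=f["image"][105:405,195:425]; cv2.imwrite("pics/c3.png",cv2.resize(c,None,fx=2,fy=2,interpolation=cv2.INTER_CUBIC))
```

```text
q [ 0.191  0.168 -1.    -0.374 -0.167  1.734] pos [0.5687 0.0612 0.103 ] az -2.6 tilt 45.3 ty [ 0.7  -0.03  0.71] F [-1.1 -0.   1.7] t 8.85
```

View pics/c3.png

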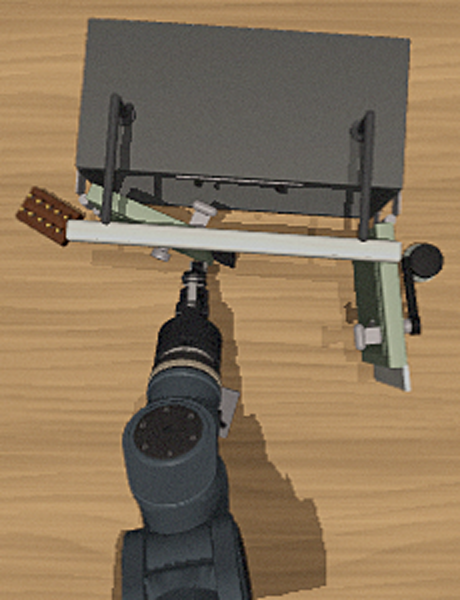

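The picture shows the rebated leaf swung to about 18°, with its edge under the lamp at crop (230,258). The gripper tip is at (195,268), clear of the bar.

apply_moves(
  increments=[
    [0.01,-0.006,-0.001,0,0],
    [0.01,-0.005,-0.001,0,0],
    [0.006,-0.002,0,0,0],
    [0.004,-0.001,0,0,0],
    [0.004,-0.001,0,0,0],
    [0,0,0,0,0],
  ],
)

```text
clock: 9.65
position: [0.602, 0.0462, 0.1004]
orientation: [0.665, 0.64, 0.265, 0.279]
wrist_force: [-0.1, 0.8, 0.8]
finger_gap: -0.0001
finger_force: 0.0
```

```bash
python3 -c "
from h import *
st()"
```

```text
q [ 0.138  0.214 -0.943 -0.368 -0.129  1.694] pos [0.602  0.0462 0.1004] az -2.5 tilt 45.2 ty [ 0.7  -0.03  0.71] F [-0.1  0.8  0.8] t 9.65
```

apply_moves(
  increments=[
    [0.003,0,0,0,0],
    [0.003,0,0,0,0],
    [0.002,0,0,0,0],
    [0,0,0,0,0],
  ],
)

```text
clock: 10.15
position: [0.609, 0.046, 0.0998]
orientation: [0.665, 0.64, 0.264, 0.278]
wrist_force: [-4.4, -1.0, 1.2]
finger_gap: 0.0001
finger_force: 2.4
```

apply_moves(
  increments=[
    [0.002,0,0,0,0],
    [0.002,0,0,0,0],
    [0,0,0,0,0],
  ],
)

```text
clock: 10.52
position: [0.6131, 0.046, 0.0998]
orientation: [0.665, 0.64, 0.264, 0.278]
wrist_force: [-2.4, -1.0, -1.1]
finger_gap: 0.0002
finger_force: 1.5
```

apply_moves(
  increments=[
    [0.002,0,0,0,0],
    [0.002,0,0,0,0],
    [0,0,0,0,0],
  ],
)

```text
clock: 10.9
position: [0.6186, 0.0467, 0.101]
orientation: [0.665, 0.64, 0.266, 0.279]
wrist_force: [1.0, -0.8, 0.4]
finger_gap: 0.0
finger_force: 0.0
```

apply_moves(
  increments=[
    [0.0015,0,0,0,0],
    [0.0015,0,0,0,0],
    [0,0,0,0,0],
  ],
)

```text
clock: 11.28
position: [0.6206, 0.0466, 0.1004]
orientation: [0.665, 0.64, 0.265, 0.278]
wrist_force: [-4.4, 0.6, 3.1]
finger_gap: 0.0001
finger_force: 2.0
```

apply_moves(
  increments=[
    [0.001,0,0,0,0],
    [0.001,0,0,0,0],
    [0,0,0,0,0],
  ],
)

```text
clock: 11.65
position: [0.6216, 0.0465, 0.1002]
orientation: [0.665, 0.64, 0.265, 0.278]
wrist_force: [-14.8, 0.6, 11.0]
finger_gap: -0.0002
finger_force: 7.4
```

apply_moves(
  increments=[
    [0.0007,0,0,0,0],
    [0,0,0,0,0],
  ],
)

```text
clock: 11.9
position: [0.6219, 0.0465, 0.1001]
orientation: [0.665, 0.641, 0.265, 0.278]
wrist_force: [-18.5, 1.3, 14.4]
finger_gap: 0.0002
finger_force: 9.5
```

apply_moves(
  increments=[
    [-0.002,0,0,0,0],
    [-0.003,0,0,0,0],
    [0,0,0,0,0],
  ],
)

```text
clock: 12.28
position: [0.6185, 0.0464, 0.1004]
orientation: [0.665, 0.64, 0.265, 0.279]
wrist_force: [0.3, 0.5, -0.4]
finger_gap: 0.0002
finger_force: 0.0
```

apply_moves(
  increments=[
    [-0.03,-0.004,0,0,0],
    [-0.04,-0.004,0,0,0],
    [-0.04,-0.004,0,0,0],
    [-0.04,-0.004,0,0,0],
    [-0.04,-0.004,0,0,0],
    [-0.04,-0.004,0,0,0],
    [-0.007,-0.044,0,5,0],
    [-0.007,-0.044,0,5,0],
    [-0.007,-0.044,0,5,0],
    [-0.007,-0.044,0,5,0],
    [-0.007,-0.044,0,5,0],
    [0,-0.035,0,5,0],
    [0,0,0,0,0],
  ],
)

```text
clock: 13.9
position: [0.3883, -0.1871, 0.1363]
orientation: [0.52, 0.781, 0.286, 0.198]
wrist_force: [-0.5, 0.9, -0.4]
finger_gap: -0.0003
finger_force: 0.0
```

Run:
```python
from h import *
s=st(); H=np.array([.624,-.161]); prev=s['position'][:2]
for th in list(range(99,-1,-9)):
    u=np.radians(86.7+th); n=np.radians(176.7+th)
    P=H+.172*np.array([np.cos(u),np.sin(u)])+.026*np.array([np.cos(n),np.sin(n)])
    print(th,np.round(P,3),np.round(P-prev,4)); prev=P
f=imaging.grab_frame("top"); c=f["image"][105:405,195:495]; cv2.imwrite("pics/c4.png",cv2.resize(c,None,fx=2,fy=2,interpolation=cv2.INTER_CUBIC))
```

```text
q [-0.875  0.026 -0.815  0.467  0.668  0.391] pos [ 0.3883 -0.1871  0.1363] az 21.7 tilt 40.7 ty [0.7  0.3  0.65] F [-0.5  0.9 -0.4] t 13.9
99 [ 0.455 -0.204] [ 0.0672 -0.0169]
90 [ 0.451 -0.177] [-0.0046  0.0269]
81 [ 0.45 -0.15] [-0.0004  0.0273]
72 [ 0.454 -0.123] [0.0039 0.027 ]
63 [ 0.462 -0.097] [0.0081 0.0261]
54 [ 0.474 -0.072] [0.0121 0.0245]
45 [ 0.49 -0.05] [0.0157 0.0223]
36 [ 0.509 -0.03 ] [0.019  0.0196]
27 [ 0.531 -0.014] [0.0219 0.0163]
18 [ 0.555 -0.001] [0.0241 0.0127]
9 [0.581 0.008] [0.0258 0.0088]
0 [0.608 0.012] [0.0269 0.0046]
```

View pics/c4.png

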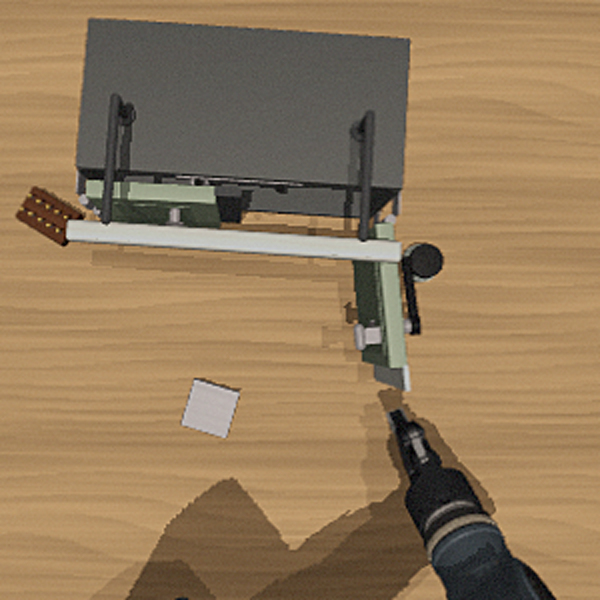

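The picture shows the rebated leaf shut and flush, crop (85-220,180-220). The flange end of the open flanged leaf is at (409,388), with the gripper tip just in front of it at (395,410).

apply_moves(
  increments=[
    [0,-0.028,0,3,0],
    [0.004,-0.028,0,3,0],
    [0.022,0,-0.014,0,0],
    [0.022,0,-0.014,0,0],
    [0.022,0,-0.01,0,0],
    [0,0,0,0,0],
  ],
)

```text
clock: 14.7
position: [0.4577, -0.2366, 0.0976]
orientation: [0.476, 0.808, 0.297, 0.181]
wrist_force: [0.1, -0.4, -0.5]
finger_gap: 0.0003
finger_force: 0.0
```

```bash
python3 -c "
from h import *
st()"
```

```text
q [-0.838  0.257 -0.65   0.461  0.685  0.299] pos [ 0.4577 -0.2366  0.0976] az 28.1 tilt 40.6 ty [0.66 0.37 0.65] F [ 0.1 -0.4 -0.5] t 14.7
```

apply_moves(
  increments=[
    [-0.002,-0.0,0,0,0],
    [-0.002,0.016,0,0,0],
    [-0.001,0.016,0,0,0],
    [-0.003,0.027,0,0,0],
    [0,0.027,0,-2,0],
    [0.004,0.027,0,-3,0],
    [0.008,0.026,0,-4,0],
    [0.012,0.025,0,-5,0],
    [0.016,0.022,0,-5,0],
    [0.019,0.02,0,-5,0],
    [0.02,0.016,0,-4,0],
    [0.01,0.006,0,-3,0],
    [0,0,0,0,0],
  ],
)

```text
clock: 16.32
position: [0.5379, -0.0091, 0.0984]
orientation: [0.674, 0.651, 0.238, 0.254]
wrist_force: [-0.1, -0.2, 0.3]
finger_gap: 0.0002
finger_force: 0.0
```

Run:
```python
from h import *
st()
f=imaging.grab_frame("top"); c=f["image"][105:405,195:495]; cv2.imwrite("pics/c5.png",cv2.resize(c,None,fx=2,fy=2,interpolation=cv2.INTER_CUBIC))
```

```text
q [ 1.000e-03  1.040e-01 -1.000e+00 -2.430e-01 -3.300e-02  1.594e+00] pos [ 0.5379 -0.0091  0.0984] az -2.9 tilt 40.7 ty [ 0.76 -0.02  0.65] F [-0.1 -0.2  0.3] t 16.325
```

View pics/c5.png

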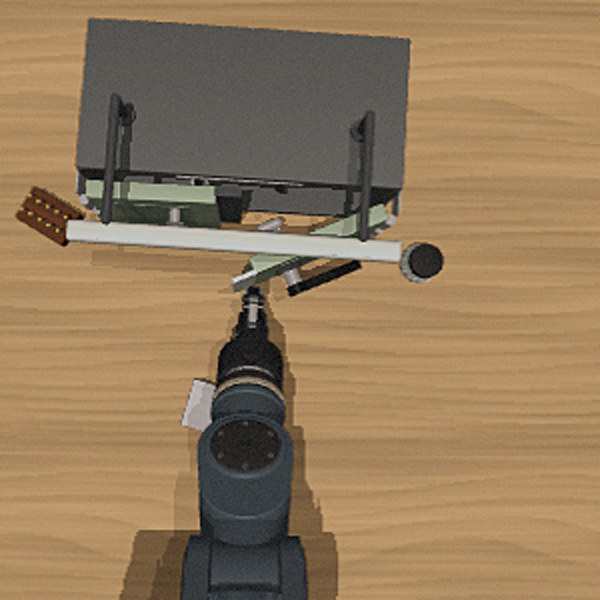

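The picture shows the flanged leaf at about 25° with its flange end at crop (237,287). The tip pushes next to it at (252,292), and the lever still points to the hinge.

apply_moves(
  increments=[
    [0.012,0.006,0,0,0],
    [0.012,0.006,0,0,0],
    [0.012,0.005,0,0,0],
    [0.012,0.004,0,0,0],
    [0.008,0.002,0,0,0],
    [0.004,0.001,0,0,0],
    [0,0,0,0,0],
  ],
)

```text
clock: 17.25
position: [0.5985, 0.0134, 0.0981]
orientation: [0.675, 0.651, 0.237, 0.254]
wrist_force: [0.2, -0.1, -0.1]
finger_gap: 0.0001
finger_force: 0.0
```

apply_moves(
  increments=[
    [0.003,0,0,0,0],
    [0.003,0,0,0,0],
    [0,0,0,0,0],
  ],
)

```text
clock: 17.62
position: [0.6037, 0.0133, 0.0977]
orientation: [0.675, 0.651, 0.237, 0.254]
wrist_force: [-4.0, 0.2, 2.0]
finger_gap: -0.0002
finger_force: 2.2
```

apply_moves(
  increments=[
    [0.002,0,0,0,0],
    [0.002,0,0,0,0],
    [0,0,0,0,0],
  ],
)

```text
clock: 18.0
position: [0.6078, 0.0134, 0.0978]
orientation: [0.675, 0.651, 0.237, 0.254]
wrist_force: [-3.5, 1.5, 0.4]
finger_gap: 0.0002
finger_force: 1.7
```

apply_moves(
  increments=[
    [0.002,0,0,0,0],
    [0.002,0,0,0,0],
    [0,0,0,0,0],
  ],
)

```text
clock: 18.38
position: [0.6125, 0.0132, 0.0981]
orientation: [0.675, 0.65, 0.237, 0.254]
wrist_force: [-1.5, 0.5, -0.4]
finger_gap: -0.0002
finger_force: 0.8
```

apply_moves(
  increments=[
    [0.002,0,0,0,0],
    [0.0015,0,0,0,0],
    [0,0,0,0,0],
  ],
)

```text
clock: 18.75
position: [0.6166, 0.0132, 0.0987]
orientation: [0.675, 0.65, 0.237, 0.255]
wrist_force: [0.5, 0.4, 0.1]
finger_gap: 0.0
finger_force: 0.0
```

apply_moves(
  increments=[
    [0.0015,0,0,0,0],
    [0.001,0,0,0,0],
    [0,0,0,0,0],
  ],
)

```text
clock: 19.12
position: [0.6185, 0.0133, 0.0983]
orientation: [0.675, 0.651, 0.237, 0.254]
wrist_force: [0.5, -0.4, -0.7]
finger_gap: -0.0
finger_force: 0.0
```

apply_moves(
  increments=[
    [0.001,0,0,0,0],
    [0.001,0,0,0,0],
    [0,0,0,0,0],
  ],
)

```text
clock: 19.5
position: [0.62, 0.0132, 0.0979]
orientation: [0.675, 0.651, 0.237, 0.254]
wrist_force: [-3.9, 0.4, 0.8]
finger_gap: 0.0001
finger_force: 1.7
```

apply_moves(
  increments=[
    [0.001,0,0,0,0],
    [0.0008,0,0,0,0],
    [0,0,0,0,0],
  ],
)

```text
clock: 19.88
position: [0.6209, 0.0132, 0.0976]
orientation: [0.675, 0.651, 0.236, 0.254]
wrist_force: [-11.1, -0.3, 7.3]
finger_gap: -0.0008
finger_force: 5.4
```

apply_moves(
  increments=[
    [0.0007,0,0,0,0],
    [0,0,0,0,0],
  ],
)

```text
clock: 20.12
position: [0.6212, 0.0132, 0.0975]
orientation: [0.676, 0.651, 0.236, 0.253]
wrist_force: [-13.0, 0.9, 9.8]
finger_gap: 0.0
finger_force: 6.9
```

apply_moves(
  increments=[
    [-0.003,0,0,0,0],
    [-0.003,0,0,0,0],
    [0,0,0,0,0],
  ],
)

```text
clock: 20.5
position: [0.6169, 0.0133, 0.0983]
orientation: [0.675, 0.651, 0.237, 0.254]
wrist_force: [-1.6, 0.7, 0.0]
finger_gap: 0.0002
finger_force: 0.0
```

apply_moves(
  increments=[
    [-0.03,0,0,0,0],
    [-0.04,0,0,0,0],
    [-0.017,-0.03,0.02,0,0],
    [0,-0.035,0.026,0,0],
    [0,-0.035,0.026,0,0],
    [0,-0.025,0.02,0,0],
    [0,0,0,0,0],
  ],
)

```text
clock: 21.38
position: [0.531, -0.1137, 0.1926]
orientation: [0.676, 0.649, 0.238, 0.256]
wrist_force: [0.0, -0.7, -0.2]
finger_gap: 0.0004
finger_force: 0.0
```

Run:
```python
from h import *
st()
f=imaging.grab_frame("top"); c=f["image"][165:305,215:415]; cv2.imwrite("pics/c6.png",cv2.resize(c,None,fx=4,fy=4,interpolation=cv2.INTER_CUBIC))
np.save("top6.npy",f,allow_pickle=True)
# predicted lever tip / spindle front
print(proj(f,[[.600,-.125,.157],[.602,-.041,.157]]))
```

```text
q [-0.292 -0.07  -0.814  0.126  0.152  1.375] pos [ 0.531  -0.1137  0.1926] az -3.3 tilt 40.9 ty [ 0.76 -0.03  0.65] F [ 0.  -0.7 -0.2] t 21.375
[[370.54754138 227.81231159]
 [335.47733139 226.60320866]]
```

View pics/c6.png

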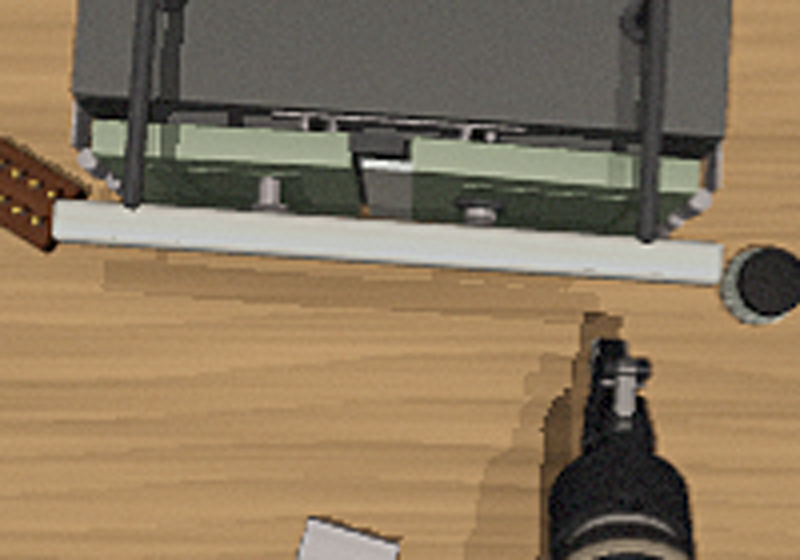

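The picture shows both leaves shut, with the bright flange lapping the tongue at crop (360-412,160-215) and the spindle hub at (480,212), where I predicted it laterally. The lever itself is under the lamp.

apply_moves(
  increments=[
    [0.016,0,-0.001,0,0],
    [0.016,0,0,0,0],
    [0.016,0,0,0,0],
    [0.016,0,0,0,0],
    [0,0,0,0,0],
  ],
)

```text
clock: 22.05
position: [0.5951, -0.1114, 0.1889]
orientation: [0.675, 0.651, 0.237, 0.254]
wrist_force: [-0.5, 0.7, 0.8]
finger_gap: -0.0004
finger_force: 0.0
```

apply_moves(
  increments=[
    [0,0,-0.004,0,0],
    [0,0,-0.004,0,0],
    [0,0,-0.004,0,0],
    [0,0,0,0,0],
  ],
)

```text
clock: 22.55
position: [0.5933, -0.1118, 0.1766]
orientation: [0.675, 0.651, 0.237, 0.254]
wrist_force: [0.9, 0.6, 0.1]
finger_gap: 0.0003
finger_force: 0.0
```

apply_moves(
  increments=[
    [0,0,0.008,0,0],
    [0.004,0,0,0,0],
    [0.003,0,0,0,0],
    [0,0,-0.005,0,0],
    [0,0,-0.005,0,0],
    [0,0,-0.004,0,0],
    [0,0,0,0,0],
  ],
)

```text
clock: 23.42
position: [0.6004, -0.1117, 0.1703]
orientation: [0.675, 0.651, 0.237, 0.254]
wrist_force: [0.4, -0.6, 0.0]
finger_gap: 0.0002
finger_force: 0.0
```

apply_moves(
  increments=[
    [0,0,-0.003,0,0],
    [0,0,-0.003,0,0],
    [0,0,0,0,0],
  ],
)

```text
clock: 23.8
position: [0.6006, -0.1117, 0.1647]
orientation: [0.675, 0.651, 0.237, 0.254]
wrist_force: [0.3, -0.4, 0.4]
finger_gap: -0.0
finger_force: 0.0
```

apply_moves(
  increments=[
    [0,0,-0.003,0,0],
    [0,0,-0.003,0,0],
    [0,0,0,0,0],
  ],
)

```text
clock: 24.18
position: [0.6009, -0.1116, 0.1591]
orientation: [0.675, 0.651, 0.237, 0.254]
wrist_force: [-0.4, 1.0, 2.5]
finger_gap: -0.0002
finger_force: 0.8
```

Run:
```python
import numpy as np
S=np.array([-.041,.15]); p=np.array([-.1116,.1591])
for f in np.arange(.3,1.61,.1):
    C=S+.062*np.array([-np.cos(f),-np.sin(f)])+.007*np.array([-np.sin(f),np.cos(f)])
    T=C+[-.011,.018]; print(round(f,2),np.round(T,4),np.round(T-p,4)); p=T
```

```text
0.3 [-0.1133  0.1564] [-0.0017 -0.0027]
0.4 [-0.1118  0.1503] [ 0.0015 -0.0061]
0.5 [-0.1098  0.1444] [ 0.0021 -0.0059]
0.6 [-0.1071  0.1388] [ 0.0026 -0.0056]
0.7 [-0.1039  0.1334] [ 0.0032 -0.0054]
0.8 [-0.1002  0.1284] [ 0.0037 -0.005 ]
0.9 [-0.096   0.1238] [ 0.0042 -0.0046]
1.0 [-0.0914  0.1196] [ 0.0046 -0.0042]
1.1 [-0.0864  0.1159] [ 0.005  -0.0037]
1.2 [-0.081   0.1128] [ 0.0054 -0.0032]
1.3 [-0.0753  0.1101] [ 0.0057 -0.0026]
1.4 [-0.0694  0.1081] [ 0.0059 -0.002 ]
1.5 [-0.0634  0.1067] [ 0.0061 -0.0014]
1.6 [-0.0572  0.1058] [ 0.0062 -0.0008]
```

apply_moves(
  increments=[
    [0.003,0,-0.005,0,0],
    [0,0,-0.005,0,0],
    [0,0.002,-0.006,0,0],
    [0,0.003,-0.006,0,0],
    [0,0.003,-0.005,0,0],
    [0,0.004,-0.005,0,0],
    [0,0,0,0,0],
  ],
)

```text
clock: 25.05
position: [0.6032, -0.0993, 0.1262]
orientation: [0.675, 0.651, 0.237, 0.253]
wrist_force: [0.4, -1.2, 0.2]
finger_gap: 0.0001
finger_force: 0.8
```

apply_moves(
  increments=[
    [0,0.004,-0.005,0,0],
    [0,0.005,-0.004,0,0],
    [0,0.005,-0.004,0,0],
    [0,0.005,-0.003,0,0],
    [0,0,0,0,0],
  ],
)

```text
clock: 25.68
position: [0.6037, -0.0803, 0.1106]
orientation: [0.675, 0.651, 0.237, 0.254]
wrist_force: [2.8, -4.4, -1.7]
finger_gap: 0.0004
finger_force: 1.9
```

apply_moves(
  increments=[
    [0,0.005,-0.003,0,0],
    [0,0.005,-0.002,0,0],
    [0,0.005,-0.001,0,0],
    [0,0,0,0,0],
  ],
)

```text
clock: 26.18
position: [0.6038, -0.0653, 0.1048]
orientation: [0.675, 0.651, 0.237, 0.254]
wrist_force: [1.6, -2.9, 0.6]
finger_gap: -0.0003
finger_force: 1.6
```

apply_moves(
  increments=[
    [0,0.003,0,0,0],
    [0,0.003,0,0,0],
    [0,0,0,0,0],
  ],
)

```text
clock: 26.55
position: [0.6035, -0.0606, 0.1047]
orientation: [0.676, 0.65, 0.236, 0.255]
wrist_force: [2.6, -8.8, -2.8]
finger_gap: 0.0001
finger_force: 1.4
```

apply_moves(
  increments=[
    [0,0.002,0,0,0],
    [0,0,0,0,0],
  ],
)

```text
clock: 26.8
position: [0.6035, -0.0602, 0.1048]
orientation: [0.677, 0.649, 0.235, 0.256]
wrist_force: [3.6, -16.3, -3.1]
finger_gap: -0.0001
finger_force: 1.8
```

apply_moves(
  increments=[
    [0,-0.005,0,0,0],
    [0,-0.007,0,0,0],
    [-0.02,-0.003,0,0,0],
    [-0.04,0,0,0,0],
    [-0.04,0,0,0,0],
    [-0.04,0,0,0,0],
    [-0.04,0,0,0,0],
    [0,-0.03,0.03,0,0],
    [0,-0.04,0.03,0,0],
    [0,-0.04,0.03,0,0],
    [0,0,0,0,0],
  ],
)

```text
clock: 28.18
position: [0.4286, -0.1875, 0.2042]
orientation: [0.676, 0.65, 0.235, 0.254]
wrist_force: [0.5, 0.4, -0.2]
finger_gap: -0.0001
finger_force: 0.0
```

Run:
```python
from h import *
st()
f=imaging.grab_frame("top"); g=imaging.grab_frame("scene")
a=cv2.resize(f["image"][165:305,215:415],(600,420)); b=cv2.resize(g["image"][135:415,215:475],(390,420))
o=np.hstack([a,b]); cv2.imwrite("pics/c7.png",cv2.resize(o,(800,340)))
```

```text
q [-0.631 -0.196 -0.849  0.295  0.36   1.096] pos [ 0.4286 -0.1875  0.2042] az -3.3 tilt 40.5 ty [ 0.76 -0.03  0.65] F [ 0.5  0.4 -0.2] t 28.175
```

View pics/c7.png

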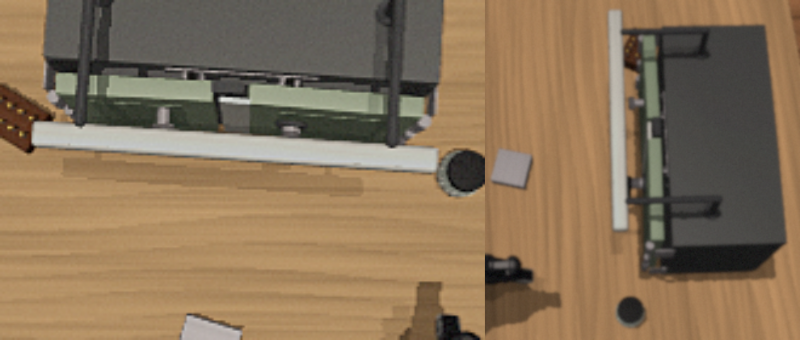

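The picture shows both leaves shut flush with the flange over the tongue, the lever no longer sticking out sideways, and the jar, blocks and lamp in place. The stop was felt with the lever's centre line under the spindle.

```bash
python3 -c "
from h import *
print(bot.hand_in())"
```

```text
the job is handed in; nothing more can be done
None
```

I shut both leaves, rebated then flanged, each pressed solid onto its buffer and staying put on release, then turned the lever down to its stop and handed the job in at about 28 s; no verdict came back, and the lever's final position was felt rather than seen because the lamp bar hides it.

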